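# Open a screw-capped pressure vessel in its bench holder

## Task

Get the steel pressure vessel ready for its liner to be taken out: carry it by its body, never by the cap, to the blue bench holder and seat it fully down between the cheeks with its flats engaged, and let go of it there. Then unscrew the knurled cap anticlockwise, regrasping as often as it takes, until it comes free, lift it clear with the vessel left seated, and lay the cap mouth down in the white tray. Set both down gently rather than dropping them, and leave the other things on the bench where they are.

Things in the scene. Friction and masses are not known exactly. Their poses are not given: they have to be found in the camera images.
- vessel_center (a point): Steel pressure vessel, loose, upright, 121 mm tall with its cap, 0.6 to 0.83 kg plus 0.14 kg of cap. This point: on its axis, 60 mm above its underside; z up the axis, x parallel to the foot flats. The body is round, 62 mm across, plain and good to grip 45 to 82 mm above the underside. Closed, the narrower cap covers 86 to 121 mm: fingers reach down past it to the body.
- vessel_foot (a point): Foot of the vessel, the bright lowest 28 mm; this point on the axis 14 mm above the underside, axes as above. 62 mm across along x, but milled to two parallel flats 52 mm apart that face +y and -y (the same after a half turn).
- vessel_shoulder (a point): Middle of the vessel's shoulder, on the axis 84 mm above the underside. Above it stands the threaded neck, hidden by the cap at first, rim 31 mm higher, white liner in it. Right-hand two-start thread: the cap rises 18 mm a turn and comes free after about 3.85 rad (220 degrees) anticlockwise seen from above, some 0.26 rad of it play. It turns lightly and stays where it is let go.
- cap_center (a point): Knurled round steel cap, loose part, 50 mm across, 35 mm tall, open below (29 mm deep); starts screwed down on the vessel. This point: on its axis half-way up, 17.5 mm above its lower edge (closed: 103.5 mm above the vessel's underside); z up. Closed, its lower edge is 2 mm above the 62 mm wide shoulder, so fingers on the cap must stay above the shoulder.
- holder_seat (a point): Vessel holder bolted to the bench, fixed: blue plate 116 (x) x 100 (y) x 10 mm. This point: centre of its pocket's floor, on top of the plate, 10 mm above the bench; z up. The vessel stands here on the plate, its x axis along the holder's x axis, either way round, with about 3 mm play on each side.
- holder_mouth (a point): Centre of the holder's pocket at the top of its bright walls, 20 mm above the plate, axes as above. Two cheeks (60 mm long along x, 16 mm thick) face each other across y, 58 mm apart, for the vessel's flats; two end stops (12 mm thick, 32 mm wide) face each other across x, 68 mm apart. All have a 5 mm sloping lead-in at the top.
- tray_in (a point): Shallow white instrument tray, fixed, 110 (x) x 140 (y) mm outside, 12 mm high, 4 mm walls and floor; this point is in the middle of its inner floor, 4 mm above the bench, z up.
- bottle_white: Bystander, to be left alone: white plastic bottle with a blue screw cap, 56 mm across, 112 mm tall (to the right of it, from about y = -0.33 m on, a tall fixed mixer overhangs its base plate: keep the arm clear of it), loose; origin at the centre of its underside.
- jar_2: Bystander, to be left alone: small white sample jar with a grey lid, 49 mm across, 40 mm tall, loose; origin at the centre of its underside.
- beaker_small: Bystander, to be left alone: empty clear beaker, 61 mm across, 73 mm tall, loose; origin at the centre of its underside.
- wash_bottle: Bystander, to be left alone: squeeze wash bottle with a bent spout, 69 mm across the body, 276 mm tall, loose; origin at the centre of its underside.
- timer: Bystander, to be left alone: white digital timer lying flat, 56 x 66 x 16 mm, loose; origin at the centre of its underside.
There are look-alikes about, which are no part of the job. Leave any green or red look-alike of the part that bears cap_center alone.

How it is judged:
By the outcome, as a careful person would: the job done as asked, in the order asked, and still so for the second after the job is handed in, with the robot touching nothing.
It also fails if it takes over 72 s, if anything falls off the work surface, if the arm or the gripper's body presses on something with over 40 N, if the wrist force passes 120 N, or if a joint passes its speed limit or range.

## Robot

A 6-joint arm with a two-finger parallel gripper is mounted at the origin on a cart in front of the work surface, level with it; the furniture and walls round the work are solid. World frame = base frame: x ahead of the robot, y to its left, z up, the work surface at z = 0. Lengths are in m, angles in degrees, forces in N, time in s.
With the tool pointing down it reaches from about 0.4 to 0.825 m from the base axis. Payload 7 kg.
Tool frame: the origin (TCP) lies on the centre line of the jaws, within the pads' length; the fingertips stand 11 mm ahead of it and the grasp point (between the pads) lies 8 mm behind it; z points along the fingers, y is the line along which they close (so a half turn about z gives the same grasp; the last joint's range is limited). The gripper opens to 88 mm and grips with 3 to 60 N. Pads are 19 mm wide; open, the fingers measure 130 mm over their backs; the gripper's body (78 mm by 193 mm) begins 47 mm behind the grasp point.
Start: joints at [85.147, 20.546, 0.682, 0, -70.136, -16.507], TCP at [0.246, 0.629, 0.238] pointing down, gripper open.
Joint ranges: [-176.03, 176.03], [-82.01, 121.73], [-58.28, 71.71], [-173.87, 95.51], [-174.79, -0.11], [-173.66, 173.66]. Speed limits (degrees/s): [136.94, 136.94, 172.46, 180, 180, 180].

## Interface

Orientations are given as [roll, pitch, yaw] about the fixed x, y, z axes, in that order (R = Rz(yaw) Ry(pitch) Rx(roll)).
In Python, from plant import r, capture, camera_model, job gives the robot as it stands.
- The arm moves only by the tool drive_tool, never from a script. Its argument "increments" is a list that holds one entry, the list of rows, each a list of 5 numbers: the gripper's target within -1 to 1 (fully open at 1, half-way at 0, shut at -1), then the shift along the tool's x, y, z scaled (see below), then the turn about the tool's z scaled (see below). In form: [[[gripper, tx, ty, tz, roll], ...]]. A call has 1 to 5 rows; each row is the pose to reach, as a shift and turn from the pose commanded when the call began, along the tool's axes at that moment, turning the shorter way round; what a row does not reach only later rows make up. The controller multiplies each number of a shift by 120 mm and each number of a turn by 360 degrees. A row lasts 1/8 s, in which the tool goes at most 62.5 mm and 10.7 degrees, less where a joint would pass 70% of its speed; a pose out of reach is approached as far as the arm can. A call with a number of a shift or a turn outside -1 to 1 is refused whole. A call with a gripper value outside its range is refused whole. The fingers move at their own pace and stop on an object; "squeeze" is the grip in N (left out, the last holds). Time passes only in rows, so rows that repeat a pose let the fingers close. It gives the time, the measured TCP pose, the force, the opening and the grip force at its end, in the units of the state.
- r.get_state(): the state, without advancing time (a new reading comes with each control period).
- capture(name): name is "scene" or "top"; returns the picture (400x640x3 uint8, red, green, blue); there is no depth.
- camera_model(name): a dict with "camera_matrix" (3x3 intrinsics, pixels), "k1" (the pictures are not rectified: a ray, as slopes to the right and down, at radius r is drawn at 1 + k1 r^2 times it, then the intrinsics apply), "rvec" (rotation vector, rad) and "tvec" (3), from world to camera coordinates, as OpenCV has them. Camera axes: x right, y down, z forward; pixel columns grow to the right and rows downward; lengths in m; the calibration is good to about 2 mm. A picture is of the moment at which its call begins. camera_model takes no time and is no camera call.
- job.close_job(): hands the job in; it is judged then, once.
The state is a dict: "time_s": time; "joints": joint angles; "qd": joint speeds; "joint_torque": joint torques, N m; "tcp_pos": TCP position; "eef_rot": TCP orientation; "contact_force": force on the tool from outside, world axes, zero at the start; "moment": the same for the moment, N m; "gripper_width": finger opening in m; "gripper_force": force on a finger pad.
Only numpy, scipy, OpenCV 4.12 (cv2) and the standard library are available. Lean on these libraries where they do the work, as an engineer would, in place of code of your own. Each camera call takes 0.05 s, during which the arm holds its last target. There are 200 camera calls.

## Working session

There is one attempt and no reset: what is moved stays moved. The work goes in short steps, Python scripts to look and compute and a tool call to move; the robot and the scene stay as the last step left them, time stands still between calls to the robot, and variables do not carry over. Pictures are saved under pics/ and viewed, at most 10 in all, crops included, and the job is handed in when it is done.

Besides the shell and the picture viewer there is one more tool, called after "Request:" in YAML: its name, and indented under it one key for each argument. drive_tool: Moves the arm, as the interface text tells. Its arguments: {"type":"object","properties":{"increments":{"type":"array"},"squeeze":{"type":"number"}},"required":["increments"]}

```bash
ls; mkdir -p pics; python3 - <<'E'
from plant import r,capture,camera_model
import cv2
for n in("scene","top"):
    im=capture(n); cv2.imwrite(f"pics/{n}0.png",im[:,:,::-1]); m=camera_model(n); print(n,m)
print(r.get_state())
E
```

```text
pics
scene {'camera_matrix': array([[518.6787068 ,   0.        , 322.99550485],
       [  0.        , 518.6787068 , 204.05343769],
       [  0.        ,   0.        ,   1.        ]]), 'k1': -0.02796412358578226, 'rvec': array([ 2.01983334, -1.01934456,  0.51650144]), 'tvec': array([-0.30444434,  0.36748744,  0.95484661])}
top {'camera_matrix': array([[367.39675932,   0.        , 310.71691728],
       [  0.        , 367.39675932, 204.24604164],
       [  0.        ,   0.        ,   1.        ]]), 'k1': -0.0344620165826123, 'rvec': array([ 2.18340019, -2.14643422,  0.18326496]), 'tvec': array([0.02410687, 0.57169475, 0.86213781])}
{'time_s': 0.1, 'joints': array([ 8.51472674e+01,  2.05874874e+01,  6.40321347e-01, -1.64966204e-02,
       -7.01355563e+01, -1.65063886e+01]), 'qd': array([-0.04418948, -0.07626375,  0.15755641,  0.06573338,  0.00536956,
        0.01316224]), 'joint_torque': array([-1.03236660e-03, -5.84159803e+01,  2.93754083e+01,  7.01537222e+00,
        1.01853185e-02, -4.42536964e-05]), 'tcp_pos': array([0.24572806, 0.62824837, 0.23672836]), 'eef_rot': array([ 1.79916280e+02, -8.63557446e-03, -2.13647316e+01]), 'contact_force': array([-0.10524949,  0.16916289,  0.33684498]), 'moment': array([ 0.05491672, -0.01700364,  0.03431221]), 'gripper_force': 0.0, 'gripper_width': 0.08774574680376963}
```

View pics/scene0.png

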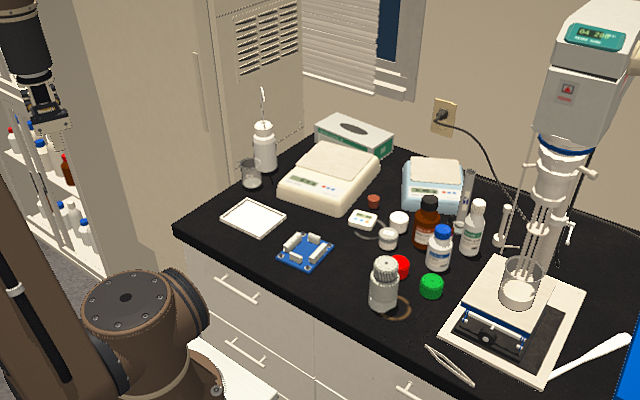

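View pics/top0.png

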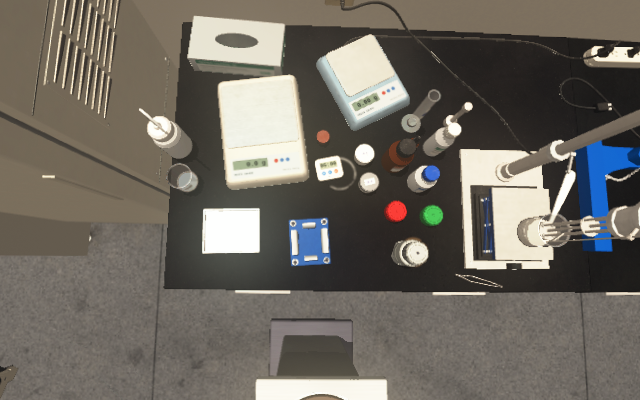

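The vessel with its steel cap is at top (411,252) / scene (384,284). The holder is at top (310,242) and the tray at top (231,231). Things that could be mistaken for the cap or vessel:
- red cap, top (397,211)
- green cap, top (432,215)
- jars, top (364,154) and (369,183)
- white bottle, top (424,179)

I'm choosing the grey knurled one on the steel body, and will check it in a crop.

```bash
cat > h.py <<'E'
import numpy as np,cv2
from plant import r,capture,camera_model
def _m(n):
    m=camera_model(n); return m["camera_matrix"],m["k1"],cv2.Rodrigues(m["rvec"])[0],m["tvec"]
def ray(n,uv):
    K,k,R,t=_m(n); d=np.array([*cv2.undistortPoints(np.array([[uv]],float),K,np.array([k,0,0,0.]))[0,0],1])
    return -R.T@t,R.T@d
def onz(n,uv,z):
    c,d=ray(n,uv); return (c+d*(z-c[2])/d[2])[:2]
def proj(n,P):
    m=camera_model(n); return cv2.projectPoints(np.array(P,float).reshape(-1,3),m["rvec"],m["tvec"],m["camera_matrix"],np.array([m["k1"],0,0,0.]))[0][:,0]
E
python3 - <<'E'
from h import *
t=cv2.imread("pics/top0.png");s=cv2.imread("pics/scene0.png")
a=cv2.resize(t[195:285,275:455],None,fx=4.4,fy=4.4,interpolation=cv2.INTER_CUBIC)[:,:790]
b=cv2.resize(s[245:325,345:425],(200,200),interpolation=cv2.INTER_CUBIC)
c=cv2.resize(s[225:280,270:345],(273,200),interpolation=cv2.INTER_CUBIC)
o=np.zeros((600,792,3),np.uint8);o[:a.shape[0],:a.shape[1]]=a;o[398:598,:200]=b;o[398:598,210:483]=c
cv2.imwrite("pics/c1.png",o)
for n,uv,z in[("top",(411,251),.121),("scene",(385,262),.121),("top",(310,242),.01),("top",(231,231),.008)]:print(n,uv,onz(n,uv,z))
E
```

```text
top (411, 251) [ 0.45963102 -0.187289  ]
scene (385, 262) [ 0.45984889 -0.20033471]
top (310, 242) [0.48000576 0.03335497]
top (231, 231) [0.50413961 0.23113401]
```

View pics/c1.png

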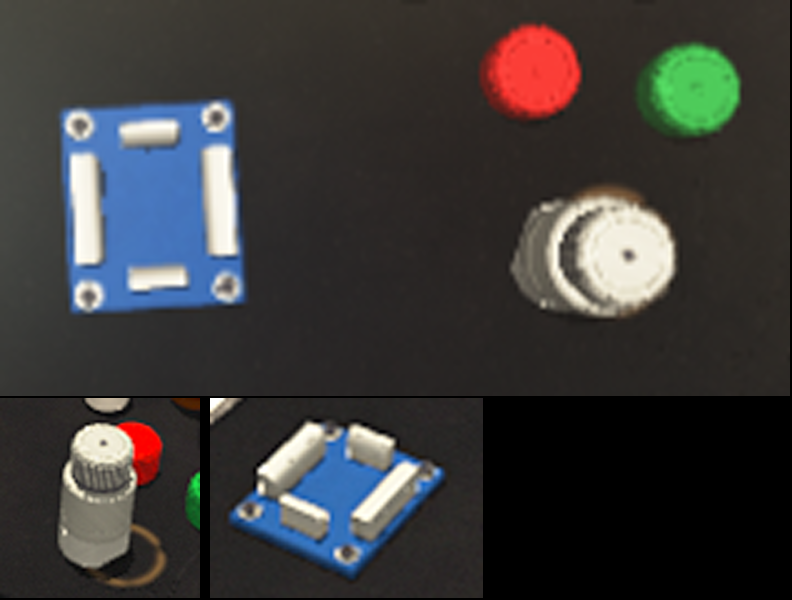

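The crop shows the steel vessel with its grey knurled cap, cap dot at top (417.7,253) and scene (386,262). It is clearly distinct from the red and green caps. Next I fit the poses.

```bash
cat > fit.py <<'E'
from h import *
from scipy.optimize import minimize
def vmask(im,box):
    hsv=cv2.cvtColor(im,cv2.COLOR_BGR2HSV); m=((hsv[...,2]>75)&(hsv[...,1]<70)).astype(np.uint8)
    o=np.zeros_like(m);u0,v0,u1,v1=box;o[v0:v1,u0:u1]=m[v0:v1,u0:u1]
    n,l,st,_=cv2.connectedComponentsWithStats(o); return (l==1+np.argmax(st[1:,4])).astype(np.uint8)
a=np.linspace(0,2*np.pi,72,endpoint=False)
def ring(rad,z,yaw=0,flat=9):
    x=rad*np.cos(a);y=np.clip(rad*np.sin(a),-flat,flat);c,s=np.cos(yaw),np.sin(yaw)
    return np.c_[c*x-s*y,s*x+c*y,0*x+z]
def sil(n,x,y,yaw,z0,shape=(400,640),S=4):
    o=np.zeros((shape[0]*S,shape[1]*S),np.uint8)
    for A,B in((ring(.031,0,yaw,.026),ring(.031,.028,yaw,.026)),(ring(.031,.028),ring(.031,.084)),(ring(.025,.086),ring(.025,.121))):
        p=proj(n,np.r_[A,B]+[x,y,z0]); cv2.fillConvexPoly(o,cv2.convexHull(np.round((p+.5)*S).astype(np.int32)),1)
    return cv2.resize(o.astype(np.float32),shape[::-1],interpolation=cv2.INTER_AREA)
E
python3 - <<'E'
from fit import *
t=cv2.imread("pics/top0.png");s=cv2.imread("pics/scene0.png")
M={"top":vmask(t,(380,228,440,280)),"scene":vmask(s,(355,248,405,322))}
for n in M:
    res=[]
    for d in range(0,180,10):
        f=lambda p:np.abs(sil(n,p[0],p[1],np.radians(d),0)-M[n]).sum()
        q=minimize(f,[.458,-.2],method="Nelder-Mead",options=dict(initial_simplex=[[.455,-.202],[.46,-.202],[.455,-.197]],maxiter=40,xatol=1e-4,fatol=.1))
        res.append((d,round(q.fun,1),*q.x.round(4)))
    print(n,M[n].sum(),*res,sep="\n")
print(onz("top",(417.7,253),.121),onz("scene",(386.2,262.2),.121))
for n,im in(("top",t),("scene",s)):
    h=cv2.cvtColor(im,cv2.COLOR_BGR2HSV);b=((h[...,0]>100)&(h[...,0]<120)&(h[...,1]>120)&(h[...,2]>60)).astype(np.uint8)
    z=np.zeros_like(b); u0,v0,u1,v1=(280,210,340,275) if n=="top" else (265,220,345,280); z[v0:v1,u0:u1]=b[v0:v1,u0:u1]
    hull=cv2.convexHull(cv2.findNonZero(z))[:,0].astype(float)
    # hull-model compare
    zz=np.zeros_like(z);cv2.fillConvexPoly(zz,hull.astype(int).astype(np.int32),1)
    def mod(p):
        c,sn=np.cos(p[2]),np.sin(p[2]);o=np.zeros((1600,2560),np.uint8)
        P=[[p[0]+c*x-sn*y,p[1]+sn*x+c*y,.01] for x in(-.058,.058) for y in(-.05,.05)]
        cv2.fillConvexPoly(o,cv2.convexHull(np.round((proj(n,P)+.5)*4).astype(np.int32)),1)
        return cv2.resize(o.astype(np.float32),(640,400),interpolation=cv2.INTER_AREA)
    f=lambda p:np.abs(mod(p)-zz).sum()
    q=min((minimize(f,[.48,.033,y0],method="Nelder-Mead",options=dict(initial_simplex=[[.48,.033,y0],[.485,.033,y0],[.48,.038,y0],[.48,.033,y0+.1]],maxiter=80)) for y0 in(-.1,0,.1)),key=lambda q:q.fun)
    print("holder",n,q.x,np.degrees(q.x[2]),q.fun,zz.sum())
for uv in((203.5,209.5),(259.5,209),(260,253),(203,253)):print(onz("top",uv,.012))
E
```

```text
top
798
(0, np.float64(63.0), np.float64(0.4569), np.float64(-0.2015))
(10, np.float64(68.6), np.float64(0.4568), np.float64(-0.2013))
(20, np.float64(73.9), np.float64(0.4567), np.float64(-0.2013))
(30, np.float64(79.9), np.float64(0.4563), np.float64(-0.2015))
(40, np.float64(80.6), np.float64(0.4565), np.float64(-0.2014))
(50, np.float64(80.4), np.float64(0.4564), np.float64(-0.2014))
(60, np.float64(77.3), np.float64(0.4565), np.float64(-0.2013))
(70, np.float64(75.9), np.float64(0.4564), np.float64(-0.2015))
(80, np.float64(74.9), np.float64(0.4566), np.float64(-0.2019))
(90, np.float64(73.7), np.float64(0.4564), np.float64(-0.2019))
(100, np.float64(75.2), np.float64(0.4564), np.float64(-0.202))
(110, np.float64(75.3), np.float64(0.4569), np.float64(-0.2017))
(120, np.float64(74.9), np.float64(0.4569), np.float64(-0.2017))
(130, np.float64(72.2), np.float64(0.4569), np.float64(-0.2014))
(140, np.float64(66.4), np.float64(0.4569), np.float64(-0.2013))
(150, np.float64(59.0), np.float64(0.457), np.float64(-0.2012))
(160, np.float64(54.3), np.float64(0.4568), np.float64(-0.2015))
(170, np.float64(57.7), np.float64(0.4569), np.float64(-0.2016))Traceback (most recent call last):
  File "<stdin>", line 8, in <module>
    res = _minimize_neldermead(fun, x0, args, callback, bounds=bounds,
                               **options)
    fxr = func(xr)
    fx = function(np.copy(x), *(wrapper_args + args))
  File "<stdin>", line 7, in <lambda>
  File "fit.py", line 14, in sil
    p=proj(n,np.r_[A,B]+[x,y,z0]); cv2.fillConvexPoly(o,cv2.convexHull(np.round((p+.5)*S).astype(np.int32)),1)
  File "h.py", line 11, in proj
    m=camera_model(n); return cv2.projectPoints(np.array(P,float).reshape(-1,3),m["rvec"],m["tvec"],m["camera_matrix"],np.array([m["k1"],0,0,0.]))[0][:,0]
ValueError: time passes only in moves, steps and waits
```

```bash
python3 - <<'E'
s=open("h.py").read().replace("from plant import r,capture,camera_model","from plant import r,capture,camera_model as _cm\nimport functools\ncamera_model=functools.cache(_cm)")
open("h.py","w").write(s)
E
cat > hold.py <<'E'
from fit import *
t=cv2.imread("pics/top0.png");s=cv2.imread("pics/scene0.png")
for n,m in(("top",vmask(t,(380,228,440,280))),("scene",vmask(s,(355,248,405,322)))):
    res=[]
    for d in range(0,180,15 if n=="top" else 10):
        f=lambda p:np.abs(sil(n,p[0],p[1],np.radians(d),0)-m).sum()
        q=minimize(f,[.458,-.2],method="Nelder-Mead",options=dict(initial_simplex=[[.455,-.202],[.46,-.202],[.455,-.197]],maxiter=40,xatol=1e-4,fatol=.1))
        res.append((d,round(float(q.fun),1),*q.x.round(4).tolist()))
    print(n,m.sum(),*res)
print(onz("top",(417.7,253),.121),onz("scene",(386.2,262.2),.121))
for n,im in(("top",t),("scene",s)):
    h=cv2.cvtColor(im,cv2.COLOR_BGR2HSV);b=((h[...,0]>100)&(h[...,0]<120)&(h[...,1]>120)&(h[...,2]>60)).astype(np.uint8)
    z=np.zeros_like(b); u0,v0,u1,v1=(280,210,340,275) if n=="top" else (265,220,345,280); z[v0:v1,u0:u1]=b[v0:v1,u0:u1]
    zz=np.zeros_like(z);cv2.fillConvexPoly(zz,cv2.convexHull(cv2.findNonZero(z)),1)
    def f(p):
        c,sn=np.cos(p[2]),np.sin(p[2]);o=np.zeros((1600,2560),np.uint8)
        P=[[p[0]+c*x-sn*y,p[1]+sn*x+c*y,h] for x in(-.058,.058) for y in(-.05,.05) for h in(0,.01)]
        cv2.fillConvexPoly(o,cv2.convexHull(np.round((proj(n,P)+.5)*4).astype(np.int32)),1)
        return np.abs(cv2.resize(o.astype(np.float32),(640,400),interpolation=cv2.INTER_AREA)-zz).sum()
    q=min((minimize(f,[.48,.033,y0],method="Nelder-Mead",options=dict(initial_simplex=[[.48,.033,y0],[.485,.033,y0],[.48,.038,y0],[.48,.033,y0+.1]],maxiter=80)) for y0 in(-.1,0,.1)),key=lambda q:q.fun)
    print("holder",n,q.x,np.degrees(q.x[2]),q.fun,zz.sum())
for uv in((203.5,209.5),(259.5,209),(260,253),(203,253)):print(onz("top",uv,.012))
E
python3 hold.py
```

```text
top 798 (0, 63.0, 0.4569, -0.2015) (15, 71.1, 0.4569, -0.2013) (30, 79.9, 0.4563, -0.2015) (45, 81.1, 0.4563, -0.2015) (60, 77.3, 0.4565, -0.2013) (75, 74.5, 0.4564, -0.2019) (90, 73.7, 0.4564, -0.2019) (105, 75.2, 0.4569, -0.2019) (120, 74.9, 0.4569, -0.2017) (135, 70.1, 0.4569, -0.2016) (150, 59.0, 0.457, -0.2012) (165, 55.6, 0.4569, -0.2013)
scene 1432 (0, 100.8, 0.4592, -0.202) (10, 112.7, 0.4597, -0.2016) (20, 124.2, 0.4598, -0.2018) (30, 128.5, 0.4592, -0.2019) (40, 123.4, 0.4592, -0.2019) (50, 118.7, 0.4597, -0.2016) (60, 113.8, 0.4591, -0.202) (70, 110.4, 0.4591, -0.202) (80, 110.2, 0.4586, -0.2023) (90, 110.9, 0.4586, -0.2023) (100, 110.3, 0.4591, -0.2021) (110, 110.3, 0.4587, -0.2022) (120, 107.3, 0.459, -0.202) (130, 103.6, 0.4591, -0.2021) (140, 97.9, 0.4591, -0.2021) (150, 93.0, 0.4593, -0.202) (160, 89.3, 0.4593, -0.202) (170, 92.9, 0.4593, -0.202)
[ 0.45542053 -0.20226039] [ 0.46082057 -0.2026705 ]
holder top [0.4816537  0.03546147 0.07423411] 4.2533009955334755 49.25 1888
holder scene [0.48595135 0.035148   0.06375504] 3.652894895958485 113.25 1388
[0.55642616 0.30140085]
[0.56036217 0.16152779]
[0.45081311 0.15666959]
[0.44843544 0.29691259]
```

Measured poses:

| Item | x (m) | y (m) | Yaw |
|---|---|---|---|
| Vessel | 0.458 | -0.202 | about -20° |
| Holder | 0.483 | 0.035 | about 4° |
| Tray | 0.505 | 0.229 | about 2° |

I'll move over the vessel now.

Request:
drive_tool:
  increments:
    - [[1,0.4,0.3,0,0],[1,0.7,0.55,0,0],[1,1,0.8,0,0]]

```text
time_s: 0.48
tcp_pos: [0.3231, 0.4939, 0.2371]
eef_rot: [180.0, -0.0, -21.3]
contact_force: [0.1, 0.2, -0.2]
gripper_width: 0.0877
gripper_force: 0.0
```

Request:
drive_tool:
  increments:
    - [[1,0.4,0.3,0,0],[1,0.7,0.55,0,0],[1,1,0.8,0,0]]

```text
time_s: 0.85
tcp_pos: [0.3999, 0.3607, 0.2374]
eef_rot: [180.0, 0.0, -21.4]
contact_force: [0.0, 0.5, 0.8]
gripper_width: 0.0874
gripper_force: 0.0
```

Request:
drive_tool:
  increments:
    - [[1,0.4,0.3,0,0],[1,0.7,0.55,0,0],[1,1,0.8,0,0]]

```text
time_s: 1.23
tcp_pos: [0.4767, 0.2276, 0.2374]
eef_rot: [180.0, 0.0, -21.4]
contact_force: [0.0, 1.2, -0.5]
gripper_width: 0.0876
gripper_force: 0.0
```

Request:
drive_tool:
  increments:
    - [[1,0.1,0.3,0,0],[1,0.2,0.6,0,0],[1,0.29,0.85,0,0]]

```text
time_s: 1.6
tcp_pos: [0.471, 0.1201, 0.2373]
eef_rot: [180.0, 0.0, -21.4]
contact_force: [-0.1, 0.5, -0.1]
gripper_width: 0.0877
gripper_force: 0.0
```

Request:
drive_tool:
  increments:
    - [[1,0.1,0.3,0,0],[1,0.2,0.6,0,0],[1,0.29,0.85,0,0]]

```text
time_s: 1.98
tcp_pos: [0.4662, 0.0126, 0.2374]
eef_rot: [180.0, 0.0, -21.4]
contact_force: [0.3, 0.5, -0.5]
gripper_width: 0.0872
gripper_force: 0.0
```

Request:
drive_tool:
  increments:
    - [[1,0.1,0.3,0,0],[1,0.2,0.6,0,0],[1,0.29,0.85,0,0]]

```text
time_s: 2.35
tcp_pos: [0.4615, -0.095, 0.2374]
eef_rot: [180.0, 0.0, -21.4]
contact_force: [0.4, -0.5, -0.9]
gripper_width: 0.0876
gripper_force: 0.0
```

Request:
drive_tool:
  increments:
    - [[1,0.1,0.3,0,0],[1,0.2,0.6,0,0],[1,0.29,0.85,0,0],[1,0.29,0.85,0,0]]

```text
time_s: 2.85
tcp_pos: [0.4567, -0.2029, 0.237]
eef_rot: [180.0, 0.1, -21.5]
contact_force: [-0.1, 0.7, 0.3]
gripper_width: 0.0876
gripper_force: 0.0
```

Request:
drive_tool:
  increments:
    - [[1,0,0,0.25,0],[1,0,0,0.5,0],[1,0.005,-0.005,0.7,0]]
  squeeze: 40

```text
time_s: 3.22
tcp_pos: [0.4576, -0.2004, 0.1524]
eef_rot: [-180.0, 0.0, -21.4]
contact_force: [0.8, 1.3, 0.2]
gripper_width: 0.0873
gripper_force: 0.0
```

Request:
drive_tool:
  increments:
    - [[1,0,0,0.2,0],[1,0,0,0.4,0],[1,0,0,0.55,0],[1,0,0,0.65,0],[1,0,0,0.69,0]]

```text
time_s: 3.85
tcp_pos: [0.4579, -0.2007, 0.0703]
eef_rot: [180.0, 0.0, -21.3]
contact_force: [0.5, -0.2, -0.4]
gripper_width: 0.0876
gripper_force: 0.0
```

Request:
drive_tool:
  increments:
    - [[0.4,0,0,0,0],[0,0,0,0,0],[-0.2,0,0,0,0],[-0.4,0,0,0,0],[-0.4,0,0,0,0]]

```text
time_s: 4.47
tcp_pos: [0.4582, -0.2015, 0.0714]
eef_rot: [180.0, -0.0, -21.3]
contact_force: [-2.2, -3.2, 5.3]
gripper_width: 0.0614
gripper_force: 40.0
```

Request:
drive_tool:
  increments:
    - [[-0.4,0,0,-0.05,0],[-0.4,0,0,-0.2,0],[-0.4,0,0,-0.4,0],[-0.4,0,0,-0.6,0],[-0.4,0,0,-0.65,0]]

```text
time_s: 5.1
tcp_pos: [0.4581, -0.2007, 0.1493]
eef_rot: [-179.9, -0.0, -21.4]
contact_force: [-0.2, 0.4, -9.2]
gripper_width: 0.0613
gripper_force: 40.0
```

Request:
drive_tool:
  increments:
    - [[-0.4,-0.05,-0.18,0,0],[-0.4,-0.12,-0.45,0,0],[-0.4,-0.19,-0.7,0,0],[-0.4,-0.26,-0.95,0,0]]

```text
time_s: 5.6
tcp_pos: [0.4692, -0.0824, 0.1472]
eef_rot: [180.0, 0.2, -21.4]
contact_force: [0.0, 1.0, -8.4]
gripper_width: 0.0614
gripper_force: 40.0
```

Request:
drive_tool:
  increments:
    - [[-0.4,-0.06,-0.25,0,-0.02],[-0.4,-0.13,-0.5,0,-0.04],[-0.4,-0.2,-0.75,0,-0.06],[-0.4,-0.26,-0.96,0,-0.067],[-0.4,-0.26,-0.967,0,-0.067]]

```text
time_s: 6.22
tcp_pos: [0.483, 0.0374, 0.1473]
eef_rot: [-180.0, 0.1, 2.9]
contact_force: [-0.1, -0.7, -10.0]
gripper_width: 0.0612
gripper_force: 40.0
```

```bash
python3 - <<'E'
from h import *
S=r.get_state();print(S["tcp_pos"],S["eef_rot"],S["gripper_width"])
t=capture("top")[:,:,::-1];s=capture("scene")[:,:,::-1]
cv2.imwrite("pics/t1.png",t);cv2.imwrite("pics/s1.png",s)
P=proj("scene",[S["tcp_pos"]])[0].astype(int);Q=proj("top",[S["tcp_pos"]])[0].astype(int);print(P,Q)
a=cv2.resize(s[170:290,240:370],(520,480),interpolation=cv2.INTER_CUBIC);b=cv2.resize(t[195:285,275:345],(280,360),interpolation=cv2.INTER_CUBIC)
o=np.zeros((480,800,3),np.uint8);o[:,:520]=a;o[:360,520:]=b;cv2.imwrite("pics/c2.png",o)
E
```

```text
[0.48295605 0.03736274 0.14734903] [-1.79990972e+02  1.21080586e-01  2.87233014e+00] 0.06120769336413301
[302 205] [310 238]
```

View pics/c2.png

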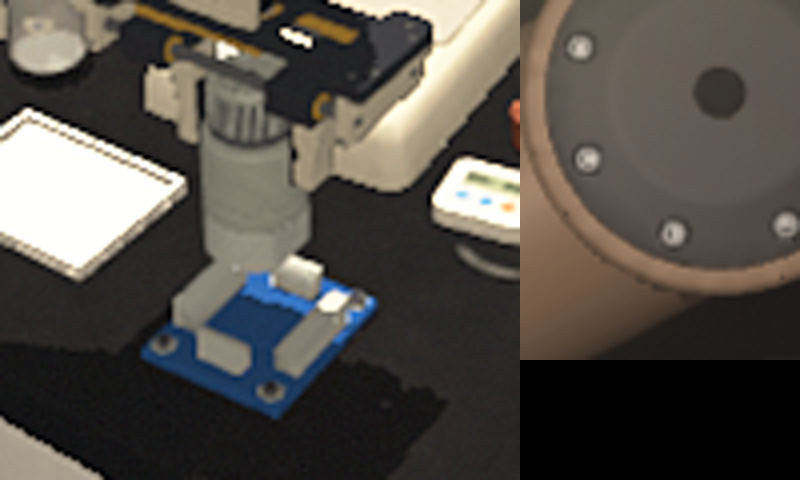

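The foot hangs over the pocket with its flats parallel to the cheeks (foot centre about scene (304,232)). The top view is blocked by the arm. I'll lower it and watch the force.

Request:
drive_tool:
  increments:
    - [[-0.4,0.004,0.008,0.1,0],[-0.4,0.004,0.008,0.22,0],[-0.4,0.004,0.008,0.3,0],[-0.4,0.004,0.008,0.36,0],[-0.4,0.004,0.008,0.38,0]]

```text
time_s: 6.95
tcp_pos: [0.4841, 0.0348, 0.1026]
eef_rot: [180.0, 0.0, 2.7]
contact_force: [0.2, 0.5, -8.5]
gripper_width: 0.061
gripper_force: 40.0
```

Request:
drive_tool:
  increments:
    - [[-0.4,0,0,0.02,0],[-0.4,0,0,0.04,0],[-0.4,0,0,0.06,0],[-0.4,0,0,0.08,0]]

```text
time_s: 7.45
tcp_pos: [0.4843, 0.035, 0.0936]
eef_rot: [-180.0, -0.0, 2.8]
contact_force: [0.6, 0.3, -8.7]
gripper_width: 0.0613
gripper_force: 40.0
```

Request:
drive_tool:
  increments:
    - [[-0.4,0,0,0.02,0],[-0.4,0,0,0.04,0],[-0.4,0,0,0.06,0],[-0.4,0,0,0.08,0],[-0.4,0,0,0.08,0]]

```text
time_s: 8.07
tcp_pos: [0.4841, 0.0349, 0.0837]
eef_rot: [180.0, 0.0, 2.8]
contact_force: [-0.1, -0.1, -9.3]
gripper_width: 0.0613
gripper_force: 40.0
```

Request:
drive_tool:
  increments:
    - [[-0.4,0,0,0.008,0],[-0.4,0,0,0.016,0],[-0.4,0,0,0.016,0]]

```text
time_s: 8.45
tcp_pos: [0.4842, 0.035, 0.082]
eef_rot: [180.0, 0.0, 2.8]
contact_force: [0.4, -1.2, -9.0]
gripper_width: 0.0615
gripper_force: 40.0
```

Request:
drive_tool:
  increments:
    - [[-0.4,0,0,0.007,0],[-0.4,0,0,0.013,0],[-0.4,0,0,0.013,0]]

```text
time_s: 8.82
tcp_pos: [0.4846, 0.035, 0.0814]
eef_rot: [180.0, -0.1, 2.8]
contact_force: [-3.2, -1.3, 5.1]
gripper_width: 0.0612
gripper_force: 40.0
```

Request:
drive_tool:
  increments:
    - [[-0.4,0,0,0.006,0],[-0.4,0,0,0.006,0],[-0.4,0,0,0.006,0]]

```text
time_s: 9.2
tcp_pos: [0.4848, 0.0349, 0.0814]
eef_rot: [180.0, -0.1, 2.8]
contact_force: [-6.7, -1.6, 14.2]
gripper_width: 0.0612
gripper_force: 40.0
```

It seated at exactly +10 mm and took load, so I'll let go, rise to cap height and wind the wrist back.

Request:
drive_tool:
  increments:
    - [[-0.1,0,0,-0.006,0],[0.3,0,0,-0.006,0],[1,0,0,-0.006,0],[1,0,0,-0.006,0]]

```text
time_s: 9.7
tcp_pos: [0.485, 0.0353, 0.0807]
eef_rot: [-180.0, -0.1, 2.8]
contact_force: [0.4, 1.6, -0.1]
gripper_width: 0.0761
gripper_force: 0.0
```

Request:
drive_tool:
  increments:
    - [[1,0,0,-0.06,0],[1,0,0,-0.15,0],[1,0,0,-0.25,0],[1,0,0,-0.35,0],[1,0,0,-0.4,0]]

```text
time_s: 10.32
tcp_pos: [0.4847, 0.0352, 0.1297]
eef_rot: [-180.0, -0.1, 2.8]
contact_force: [-0.3, 0.4, 0.9]
gripper_width: 0.0875
gripper_force: 0.0
```

Request:
drive_tool:
  increments:
    - [[1,0,0,0,0.029],[1,0,0,0,0.058],[1,0,0,0,0.087],[1,0,0,0,0.116],[1,0,0,0,0.145]]

```text
time_s: 10.95
tcp_pos: [0.4842, 0.0349, 0.1286]
eef_rot: [180.0, 0.0, -49.8]
contact_force: [0.1, -1.0, -0.2]
gripper_width: 0.0876
gripper_force: 0.0
```

Request:
drive_tool:
  increments:
    - [[1,0,0,0,0.029],[1,0,0,0,0.058],[1,0,0,0,0.087],[1,0,0,0,0.116],[1,0,0,0,0.145]]

```text
time_s: 11.58
tcp_pos: [0.4842, 0.035, 0.1286]
eef_rot: [180.0, 0.0, -102.0]
contact_force: [-0.3, 0.5, 0.0]
gripper_width: 0.0876
gripper_force: 0.0
```

Request:
drive_tool:
  increments:
    - [[1,0,0,0,0.029],[1,0,0,0,0.058],[1,0,0,0,0.087],[1,0,0,0,0.116],[1,0,0,0,0.145]]

```text
time_s: 12.2
tcp_pos: [0.4841, 0.0349, 0.1286]
eef_rot: [180.0, -0.0, -154.2]
contact_force: [1.2, 0.2, -0.0]
gripper_width: 0.0882
gripper_force: 0.0
```

Request:
drive_tool:
  increments:
    - [[1,0,0,0,0.029],[1,0,0,0,0.045],[1,0,0,0,0.045]]

```text
time_s: 12.58
tcp_pos: [0.4842, 0.035, 0.1286]
eef_rot: [180.0, -0.0, -170.0]
contact_force: [0.8, 0.6, -0.2]
gripper_width: 0.0877
gripper_force: 0.0
```

```bash
python3 - <<'E'
from h import *
S=r.get_state();print(S["tcp_pos"],S["eef_rot"],S["joints"])
s=capture("scene")[:,:,::-1];cv2.imwrite("pics/s2.png",s)
cv2.imwrite("pics/c3.png",cv2.resize(s[170:290,240:370],(520,480),interpolation=cv2.INTER_CUBIC))
E
```

```text
[0.48420858 0.03496114 0.12859584] [ 1.79997756e+02 -7.31497866e-04 -1.69999076e+02] [ 2.73988739e+01  8.67557048e+00 -3.13043616e+01 -3.08041925e-03
 -5.00200949e+01 -1.07395971e+02]
```

View pics/c3.png

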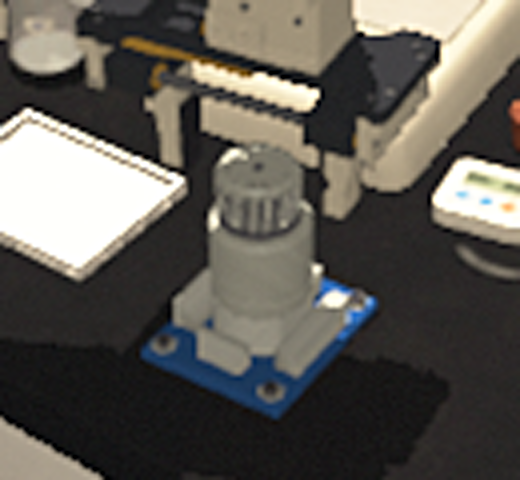

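The vessel stands seated between the cheeks (cap top at crop (258,165)), with the fingers open on either side of the cap. Next I lower, grip the cap and unscrew, rising 18 mm per turn.

Request:
drive_tool:
  increments:
    - [[1,0,0,0.05,0],[1,0,0,0.1,0],[0.5,0,0,0.14,0],[0.2,0,0,0.15,0],[0,0,0,0.15,0]]
  squeeze: 25

```text
time_s: 13.25
tcp_pos: [0.4842, 0.035, 0.1104]
eef_rot: [-180.0, -0.0, -170.0]
contact_force: [-0.2, 0.0, -0.1]
gripper_width: 0.0632
gripper_force: 0.0
```

Request:
drive_tool:
  increments:
    - [[-0.1,0,0,0,0],[-0.3,0,0,0,0],[-0.6,0,0,0,0],[-0.6,0,0,0,0]]

```text
time_s: 13.75
tcp_pos: [0.4844, 0.035, 0.1106]
eef_rot: [180.0, 0.0, -170.0]
contact_force: [0.3, 0.7, 1.4]
gripper_width: 0.0496
gripper_force: 25.0
```

Request:
drive_tool:
  increments:
    - [[-0.6,0,0,0,-0.025],[-0.6,0,0,-0.004,-0.05],[-0.6,0,0,-0.008,-0.075],[-0.6,0,0,-0.012,-0.1]]

```text
time_s: 14.25
tcp_pos: [0.484, 0.0349, 0.1117]
eef_rot: [180.0, -0.0, -133.8]
contact_force: [-0.9, 0.7, -1.5]
gripper_width: 0.0498
gripper_force: 25.0
```

Request:
drive_tool:
  increments:
    - [[-0.6,0,0,-0.004,-0.028],[-0.6,0,0,-0.008,-0.056],[-0.6,0,0,-0.012,-0.084],[-0.6,0,0,-0.016,-0.112],[-0.6,0,0,-0.021,-0.14]]

```text
time_s: 14.88
tcp_pos: [0.4839, 0.0349, 0.1143]
eef_rot: [180.0, -0.0, -83.3]
contact_force: [-0.4, 0.1, -0.5]
gripper_width: 0.0496
gripper_force: 25.0
```

Request:
drive_tool:
  increments:
    - [[-0.6,0,0,-0.004,-0.028],[-0.6,0,0,-0.008,-0.056],[-0.6,0,0,-0.012,-0.084],[-0.6,0,0,-0.016,-0.112],[-0.6,0,0,-0.021,-0.14]]

```text
time_s: 15.5
tcp_pos: [0.4835, 0.0348, 0.1167]
eef_rot: [179.9, 0.1, -32.9]
contact_force: [-1.3, 0.6, -0.3]
gripper_width: 0.0495
gripper_force: 25.0
```

Request:
drive_tool:
  increments:
    - [[-0.6,0,0,-0.004,-0.028],[-0.6,0,0,-0.008,-0.056],[-0.6,0,0,-0.012,-0.084],[-0.6,0,0,-0.016,-0.112],[-0.6,0,0,-0.021,-0.14]]

```text
time_s: 16.12
tcp_pos: [0.4833, 0.0345, 0.1192]
eef_rot: [180.0, 0.1, 17.5]
contact_force: [-1.2, -0.3, -0.3]
gripper_width: 0.0501
gripper_force: 25.0
```

Request:
drive_tool:
  increments:
    - [[-0.6,0,0,-0.004,-0.028],[-0.6,0,0,-0.008,-0.056],[-0.6,0,0,-0.013,-0.084],[-0.6,0,0,-0.017,-0.112],[-0.6,0,0,-0.021,-0.14]]

```text
time_s: 16.75
tcp_pos: [0.4834, 0.0344, 0.1217]
eef_rot: [-179.9, 0.1, 67.9]
contact_force: [-0.9, -1.3, 0.7]
gripper_width: 0.0499
gripper_force: 25.0
```

Request:
drive_tool:
  increments:
    - [[-0.6,0,0,-0.005,-0.028],[-0.6,0,0,-0.01,-0.056],[-0.6,0,0,-0.01,-0.056]]

```text
time_s: 17.12
tcp_pos: [0.4837, 0.0346, 0.1229]
eef_rot: [-179.9, 0.0, 87.6]
contact_force: [-0.8, -1.1, -1.2]
gripper_width: 0.0498
gripper_force: 25.0
```

Request:
drive_tool:
  increments:
    - [[-0.6,0,0,-0.01,0],[-0.6,0,0,-0.025,0],[-0.6,0,0,-0.025,0]]

```text
time_s: 17.5
tcp_pos: [0.4841, 0.0349, 0.1263]
eef_rot: [-180.0, 0.0, 87.7]
contact_force: [-1.8, -2.2, -2.4]
gripper_width: 0.0496
gripper_force: 25.0
```

Request:
drive_tool:
  increments:
    - [[-0.6,0,0,-0.02,0],[-0.6,0,0,-0.05,0],[-0.6,0,0,-0.08,0],[-0.6,0,0,-0.08,0]]

```text
time_s: 18.0
tcp_pos: [0.485, 0.0354, 0.1365]
eef_rot: [179.9, -0.0, 87.7]
contact_force: [0.5, -0.1, -1.8]
gripper_width: 0.0497
gripper_force: 25.0
```

Request:
drive_tool:
  increments:
    - [[-0.6,0,0,-0.05,0],[-0.6,0,0,-0.12,0],[-0.6,0,0,-0.2,0],[-0.6,0,0,-0.25,0],[-0.6,0,0,-0.25,0]]

```text
time_s: 18.62
tcp_pos: [0.4846, 0.0351, 0.1664]
eef_rot: [179.9, -0.0, 87.7]
contact_force: [-0.0, -1.6, -1.6]
gripper_width: 0.0497
gripper_force: 25.0
```

```bash
python3 - <<'E'
from h import *
S=r.get_state();print(S["tcp_pos"],S["eef_rot"],S["joints"],S["contact_force"])
s=capture("scene")[:,:,::-1];cv2.imwrite("pics/s3.png",s)
cv2.imwrite("pics/c4.png",cv2.resize(s[160:290,210:370],(640,520),interpolation=cv2.INTER_CUBIC))
# tray centre from the two first pictures
for n in("top","scene"):
    im=cv2.imread(f"pics/{n}0.png");h=cv2.cvtColor(im,cv2.COLOR_BGR2HSV);m=((h[...,2]>150)).astype(np.uint8);z=np.zeros_like(m)
    u0,v0,u1,v1=(195,200,270,262) if n=="top" else (210,190,295,245);z[v0:v1,u0:u1]=m[v0:v1,u0:u1]
    k,l,st,ce=cv2.connectedComponentsWithStats(z);i=1+np.argmax(st[1:,4]);pts=cv2.findNonZero((l==i).astype(np.uint8))[:,0].astype(float)
    W=np.array([onz(n,p,.012) for p in cv2.convexHull(pts.astype(np.float32))[:,0]],np.float32);print(n,st[i],cv2.minAreaRect(W))
E
```

```text
[0.48455333 0.03512801 0.16644478] [ 1.79935598e+02 -3.67516200e-02  8.77193945e+01] [ 2.73994333e+01  6.14716061e+00 -2.84833119e+01 -4.98746874e-05
 -5.52953772e+01  1.50319969e+02] [-0.02802912 -1.56037555 -1.64519212]
top [ 202  208   58   46 2592] ((0.5063547492027283, 0.23172202706336975), (0.11205372214317322, 0.14140069484710693), 1.9068408012390137)
scene [ 220  197   66   43 1533] ((0.5054174065589905, 0.22680798172950745), (0.12210044264793396, 0.1503639966249466), 1.7213927507400513)
```

View pics/c4.png

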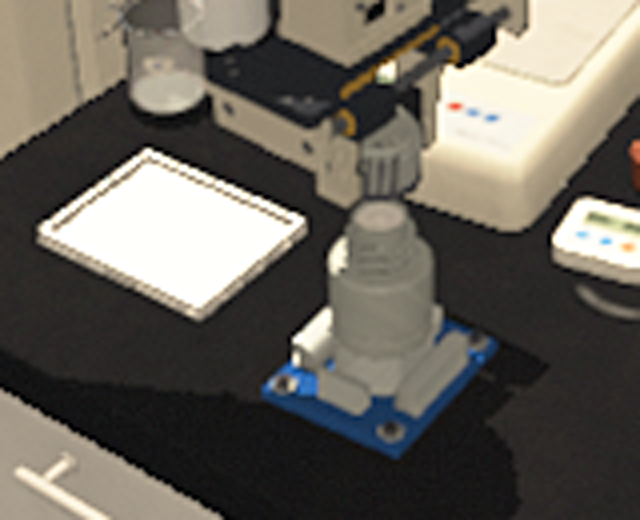

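The cap is off and held by the fingers at crop (390,150), and the vessel is still seated with its neck showing at (380,220). Tray centre is about (0.505,0.229). I'll lay the cap slightly near side at (0.490,0.222) with the jaws closing along y, to stay clear of the scale and beaker.

Request:
drive_tool:
  increments:
    - [[-0.6,0.1,0,-0.1,0],[-0.6,0.3,0,-0.1,0],[-0.6,0.55,-0.01,-0.1,0],[-0.6,0.78,-0.01,-0.1,0]]

```text
time_s: 19.18
tcp_pos: [0.4869, 0.1301, 0.1784]
eef_rot: [180.0, -0.0, 87.7]
contact_force: [-0.0, -0.0, -1.0]
gripper_width: 0.0497
gripper_force: 25.0
```

Request:
drive_tool:
  increments:
    - [[-0.6,0.25,0,0,0.028],[-0.6,0.5,0,0,0.056],[-0.6,0.7,0,0,0.084],[-0.6,0.78,0,0,0.112],[-0.6,0.78,-0.007,0,0.12]]

```text
time_s: 19.8
tcp_pos: [0.4896, 0.2237, 0.1781]
eef_rot: [180.0, -0.0, 44.4]
contact_force: [-0.1, -0.3, -1.6]
gripper_width: 0.0497
gripper_force: 25.0
```

Request:
drive_tool:
  increments:
    - [[-0.6,0,0,0.05,0.028],[-0.6,0,0,0.1,0.056],[-0.6,0,0,0.2,0.084],[-0.6,0,0,0.3,0.112],[-0.6,0,0,0.35,0.124]]

```text
time_s: 20.42
tcp_pos: [0.4894, 0.2227, 0.1355]
eef_rot: [180.0, 0.0, -0.3]
contact_force: [0.5, 0.4, -1.1]
gripper_width: 0.0497
gripper_force: 25.0
```

```bash
python3 - <<'E'
from h import *
S=r.get_state();print(S["tcp_pos"],S["eef_rot"],S["contact_force"])
s=capture("scene")[:,:,::-1]
cv2.imwrite("pics/c5.png",cv2.resize(s[110:270,200:360],(600,600),interpolation=cv2.INTER_CUBIC))
print(onz("top",(184,179),.035))
E
```

```text
[0.4893921  0.22266325 0.13554469] [ 1.79968996e+02  3.02240384e-02 -3.30297415e-01] [ 0.46812943  0.41354094 -1.14593622]
[0.62855913 0.34755398]
```

View pics/c5.png

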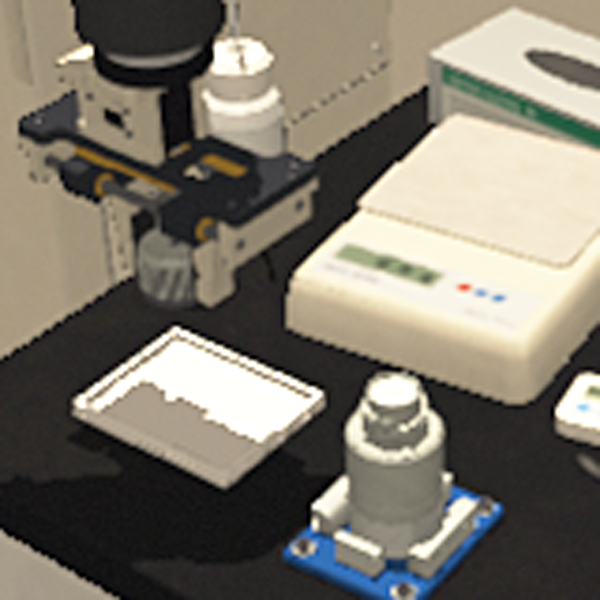

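The cap hangs over the tray at crop (165,270) and the vessel is still seated. The scale and beaker are clear, so I'll lower it.

Request:
drive_tool:
  increments:
    - [[-0.6,0,0,0.2,0],[-0.6,0,0,0.45,0],[-0.6,0,0,0.7,0],[-0.6,0,0,0.83,0],[-0.6,0,0,0.88,0]]

```text
time_s: 21.1
tcp_pos: [0.4897, 0.2224, 0.0298]
eef_rot: [180.0, 0.0, -0.1]
contact_force: [-0.9, 0.8, -1.1]
gripper_width: 0.05
gripper_force: 25.0
```

Request:
drive_tool:
  increments:
    - [[-0.6,0,0,0.02,0],[-0.6,0,0,0.04,0],[-0.6,0,0,0.06,0],[-0.6,0,0,0.07,0],[-0.6,0,0,0.07,0]]

```text
time_s: 21.72
tcp_pos: [0.4897, 0.2221, 0.0219]
eef_rot: [-180.0, -0.0, -0.1]
contact_force: [1.1, -0.7, -1.4]
gripper_width: 0.0498
gripper_force: 25.0
```

Request:
drive_tool:
  increments:
    - [[-0.6,0,0,0.008,0],[-0.6,0,0,0.016,0],[-0.6,0,0,0.016,0]]

```text
time_s: 22.1
tcp_pos: [0.4896, 0.2221, 0.0198]
eef_rot: [180.0, 0.0, -0.1]
contact_force: [0.3, 0.2, -1.0]
gripper_width: 0.05
gripper_force: 25.0
```

Request:
drive_tool:
  increments:
    - [[-0.6,0,0,0.005,0],[-0.6,0,0,0.01,0],[-0.6,0,0,0.01,0]]

```text
time_s: 22.48
tcp_pos: [0.4897, 0.2221, 0.0187]
eef_rot: [180.0, -0.0, -0.1]
contact_force: [0.4, 0.3, -1.7]
gripper_width: 0.0501
gripper_force: 25.0
```

Request:
drive_tool:
  increments:
    - [[-0.6,0,0,0.004,0],[-0.6,0,0,0.004,0]]

```text
time_s: 22.72
tcp_pos: [0.4897, 0.2221, 0.0186]
eef_rot: [-180.0, -0.0, -0.1]
contact_force: [-2.2, -0.1, 5.3]
gripper_width: 0.0499
gripper_force: 25.0
```

Contact at floor height, so I release with a part opening and retreat.

Request:
drive_tool:
  increments:
    - [[0.3,0,0,0,0],[0.4,0,0,0,0],[0.45,0,0,0,0],[0.45,0,0,0,0]]

```text
time_s: 23.22
tcp_pos: [0.4896, 0.2221, 0.0181]
eef_rot: [180.0, 0.0, -0.1]
contact_force: [-0.1, -0.4, -0.2]
gripper_width: 0.0631
gripper_force: 0.0
```

Request:
drive_tool:
  increments:
    - [[0.45,0,0,-0.1,0],[0.45,0,0,-0.3,0],[0.45,0,0,-0.6,0],[0.45,0,0,-0.9,0],[0.45,0,0,-1,0]]

```text
time_s: 23.85
tcp_pos: [0.4907, 0.2229, 0.1415]
eef_rot: [-179.8, -0.2, -0.1]
contact_force: [-0.9, 1.1, 0.1]
gripper_width: 0.0638
gripper_force: 0.0
```

Request:
drive_tool:
  increments:
    - [[0.45,0,0,-0.3,0],[0.45,0,0,-0.5,0],[0.45,0,0,-0.5,0]]

```text
time_s: 24.22
tcp_pos: [0.4904, 0.2227, 0.2003]
eef_rot: [-179.9, -0.2, -0.1]
contact_force: [0.6, 0.2, -1.0]
gripper_width: 0.0634
gripper_force: 0.0
```

```bash
python3 - <<'E'
from h import *
S=r.get_state();print(S["tcp_pos"],S["contact_force"])
s=capture("scene")[:,:,::-1]
cv2.imwrite("pics/c6.png",cv2.resize(s[110:270,200:360],(600,600),interpolation=cv2.INTER_CUBIC))
E
```

```text
[0.49036872 0.22267107 0.20034673] [ 0.57693718  0.16931623 -1.04715329]
```

View pics/c6.png

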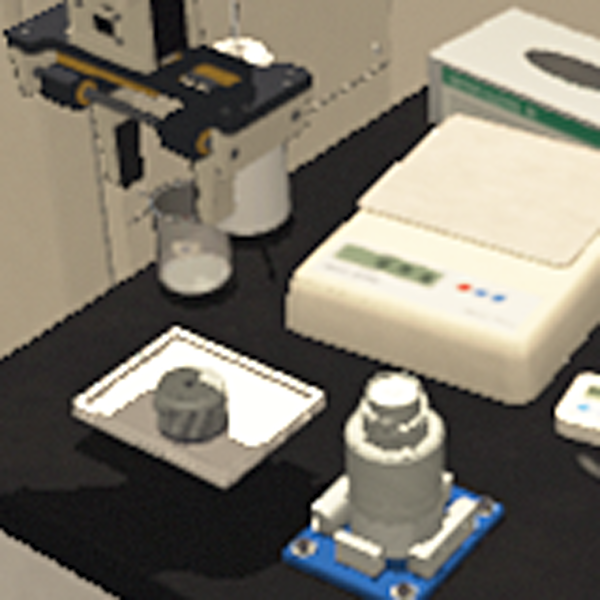

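The cap lies mouth down in the tray at crop (190,402), the vessel is seated in the holder at (395,470), and the gripper is clear.

```bash
python3 -c "
from plant import job
print(job.close_job())"
```

```text
the job is handed in; nothing more can be done
None
```

The vessel is seated in the blue holder with its flats between the cheeks, the cap is unscrewed and lying mouth down in the white tray, nothing else was touched, and the job was handed in at about 24 s.

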